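# Lock the beaker rack's retaining bar

### The job

Lock the beaker rack for carrying: with the fingertips, push its upright knob along the long leg of the L-shaped slot so that the retaining bar's tabs come over the two beakers, then push it round the corner to the very end of the short leg. Push the knob without gripping it or forcing it, leave the beakers and the marker where they are, and finish with the hand clear.

Things in the scene. Friction and masses are not known exactly. Their poses are not given: they have to be found in the camera images.
- rack: Beaker rack fixed to the desk, 190 x 260 mm, origin at the centre of its underside, z up. x points from the latch side to the beaker side, y along the rack. At x -105..-15 mm a white housing with a flat aluminium deck on top, 76 mm above the desk, in which the L-shaped slot is cut; at x +11..+79 mm two pockets with beakers. The steel retaining bar, 82 mm high, covers x -12..+55 mm.
- knob_center (a point): Centre of the knob: an upright black plastic cylinder, 30 mm diameter, 40 mm tall (79 to 119 mm above the desk; this point is at 99 mm), on a 10 mm steel pin standing in the slot. The pin cannot leave the slot or be lifted. It takes about 2 to 5 N of push, stays where it is left, has no spring; the ends are rigid stops (over 30 N is forcing it).
- slot_corner (a point): Point on the deck surface where the centre lines of the slot's two legs meet (rack x = -75, y = +23 mm). The slot is 14 mm wide. Its long leg runs along rack +y, pin from y = -30 to y = +23 mm at x = -75 mm, to this square corner; the short leg runs on from here along rack +x, away from the near edge.
- slot_end (a point): Point on the deck surface where the pin's axis stands when it is at the end of the short leg (rack x = -47, y = +23 mm).
- bar (a joint): Slide of the retaining bar together with the knob along the rack's +y, in m: 0 = start of the long leg, 0.053 = on the short leg's centre line (tabs over the beakers), 0.055 = stop. The bar and its two tabs are flat steel.
- knob (a joint): Slide of the knob along the rack's +x on the bar, in m: about 0 (play of 2 mm either way) in the long leg, 0.028 = at the end of the short leg (locked). The slot walls let it grow only when the bar is at 0.051 to 0.055.
- beaker_left: Glass beaker, 50 mm diameter, 60 mm tall, loose in the rack's +y pocket; origin at the centre of its underside. To be left alone.
- beaker_right: The same kind of beaker, in the rack's -y pocket. To be left alone.
- spare_beaker: The same kind of beaker standing loose on the desk beside one end of the rack; origin at the centre of its underside. To be left alone.
- marker: Black capped marker pen, 138 mm long, 14 mm thick, lying along its x beside the other end of the rack; origin under its middle. To be left alone.

How it is judged:
By the outcome, as a careful person would: the job done as asked, in the order asked, and still so for the second after the job is handed in, with the robot touching nothing.
It also fails if it takes over 38 s, if anything falls off the work surface, if the arm or the gripper's body presses on something with over 40 N, if the wrist force passes 120 N, or if a joint passes its speed limit or range.

### The arm

A 7-joint arm with a two-finger parallel gripper is mounted at the origin on the work surface. World frame = base frame: x ahead of the robot, y to its left, z up, the work surface at z = 0. Lengths are in m, angles in degrees, forces in N, time in s.
With the tool pointing down it reaches from about 0.425 to 0.95 m from the base axis. Payload 4.7 kg.
Tool frame: the origin (TCP) lies at the very end of the fingers, on their centre line; the grasp point (between the pads) lies 19 mm behind it; y points along the fingers, x is the direction in which the jaws open and shut, and the axes are right-handed (so a half turn about y gives the same grasp; the last joint's range is limited). The gripper opens to 87 mm and grips with 3 to 60 N. Pads are 19 mm wide; open, the fingers measure 117 mm over their backs; the gripper's body (75 mm by 190 mm) begins 51 mm behind the grasp point.
Start: joints at [73.459, 26.849, -2.785, 87.806, 1.381, 65.374, -4.715], TCP at [0.173, -0.652, 0.199] pointing down, gripper open.
Joint ranges: [-148.3, 148.3], [-19.14, 114.17], [-79.39, 73.82], [5.75, 140.21], [-59.74, 239.74], [12.07, 113.84], [-152.46, 152.46]. Speed limits (degrees/s): [147.25, 147.25, 180, 180, 180, 180, 180].

### API

Orientations are given as [roll, pitch, yaw] about the fixed x, y, z axes, in that order (R = Rz(yaw) Ry(pitch) Rx(roll)).
In Python, from rig import * gives the robot as it stands.
- The arm moves only by the tool play_rows, never from a script. Its argument "deltas" is a list of rows, each an object of numbers: "dx", "dy", "dz": the shift along the world's x, y, z each as a share of 0.12 m, from -1 to 1; "wx", "wy", "wz": the turn, a rotation vector about the world's x, y, z each as a share of 120 degrees, from -1 to 1. A call has 1 to 12 rows; each row shifts and turns the commanded pose from where the row before left it; what a row does not reach is not made up. A row lasts 1/10 s, in which the tool goes at most 50 mm and 8.59 degrees, less where a joint would pass 70% of its speed; a pose out of reach is approached as far as the arm can. A call with a number of a shift or a turn outside -1 to 1 is refused whole. A call with a gripper value outside its range is refused whole. "fingers" is the opening, from -1 (shut) to 1 (fully open), so that 0 is half open, set as the call begins (left out, the last holds). The fingers move at their own pace and stop on an object; "force" is the grip in N (left out, the last holds). Time passes only in rows, so rows that do not move let the fingers close. It gives the time, the measured TCP pose, the force and the opening at its end, in the units of the state.
- read_state(): the state, without advancing time (a new reading comes with each control period).
- grab_frame(name): name is "scene" or "top" or "wrist"; returns a dict with "frame" (420x560x3 uint8, blue, green, red), "K" (3x3 intrinsics, pixels), "R" (3x3) and "t" (3): a world point X has camera coordinates R X + t; the wrist camera has in their place "tool_from_camera" (4x4, takes a point from camera to tool coordinates, whose origin is the TCP and whose axes are the tool frame's). Camera axes: x right, y down, z forward; pixel columns grow to the right and rows downward; lengths in m; the calibration is good to about 2 mm. A picture is of the moment at which its call begins: read the wrist's pose just before it. There is no depth.
- sign_off(): hands the job in, once; it reports no verdict.
The state is a dict: "clock": time; "joints": joint angles; "joint_velocities": joint speeds; "joint_efforts": joint torques, N m; "position": TCP position; "tool_rot": TCP orientation; "wrist_force": force on the tool from outside, world axes, zero at the start; "wrist_torque": the same for the moment, N m; "opening": opening from 0.0 (shut) to 1.0 (fully open).
Only numpy, scipy, OpenCV 4.12 (cv2) and the standard library are available. Lean on these libraries where they do the work, as an engineer would, in place of code of your own. Each camera call takes 0.05 s, during which the arm holds its last target.

## Working session

There is one attempt and no reset: what is moved stays moved. The work goes in short steps, Python scripts to look and compute and a tool call to move; the robot and the scene stay as the last step left them, time stands still between calls to the robot, and variables do not carry over. Pictures are saved under pics/ and viewed, and the job is handed in when it is done.

Besides the shell and the picture viewer there is one more tool, called after "Call:" by a JSON object that holds its "method" and its "body", one argument or row to a line. play_rows: Moves the arm, as the interface text tells. Shift numbers are shares of 0.12 m and turn numbers shares of 120 degrees, none past 1 either way. Its arguments: {"type":"object","properties":{"deltas":{"type":"array"},"fingers":{"type":"number"},"force":{"type":"number"}},"required":["deltas"]}

```bash
mkdir -p pics; python3 - <<'E'
from rig import *
import cv2,pickle
s=read_state();print(s)
for n in("scene","top"):
    f=grab_frame(n);cv2.imwrite(f"pics/{n}0.png",f["frame"]);pickle.dump(f,open(f"{n}0.pkl","wb"));print(n,f["K"],f["R"],f["t"])
E
```

```text
{'clock': 0.0, 'joints': array([73.45989599, 26.89710681, -2.78414166, 87.87412024,  1.38035256,
       65.37278013, -4.71524408]), 'joint_velocities': array([-0.10656453, -0.01224263,  0.00357682, -0.04368436, -0.05142359,
        0.09122965,  0.00823012]), 'joint_efforts': array([-4.46735658e-04, -5.07980168e+01, -8.10966943e-02, -2.36159170e+01,
       -6.13843370e-02,  3.80428217e-02,  1.76254398e-04]), 'position': array([ 0.17323102, -0.65173156,  0.19769886]), 'tool_rot': array([-90.00362777,   0.11041462, -75.11406492]), 'wrist_force': array([-0.07527814,  0.22331615, -0.09000507]), 'wrist_torque': array([-0.00046755,  0.03227227,  0.00416167]), 'opening': 0.9977807454291194}
scene [[468.20620415   0.         273.88115536]
 [  0.         468.20620415 211.62570848]
 [  0.           0.           1.        ]] [[-0.27573873  0.96122195  0.00452829]
 [ 0.61925328  0.1812398  -0.7639879 ]
 [-0.73518265 -0.2078569  -0.64521468]] [ 0.11009556 -0.3366544   1.49902885]
top [[401.6531985    0.         276.01103125]
 [  0.         401.6531985  213.52101856]
 [  0.           0.           1.        ]] [[ 0.0241468  -0.99840122  0.05110712]
 [-0.98986706 -0.03103337 -0.13856457]
 [ 0.13992906 -0.04724337 -0.98903383]] [0.0126548  0.60806983 0.83150767]
```

View pics/scene0.png

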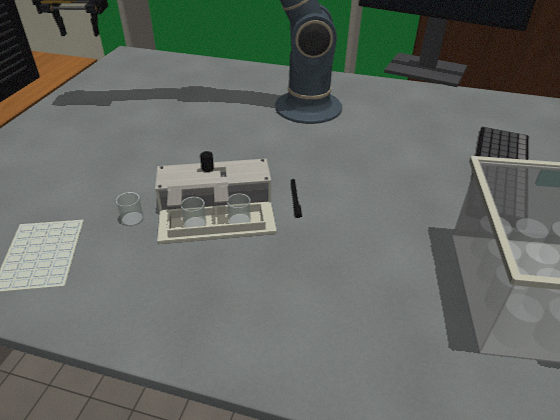

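View pics/top0.png

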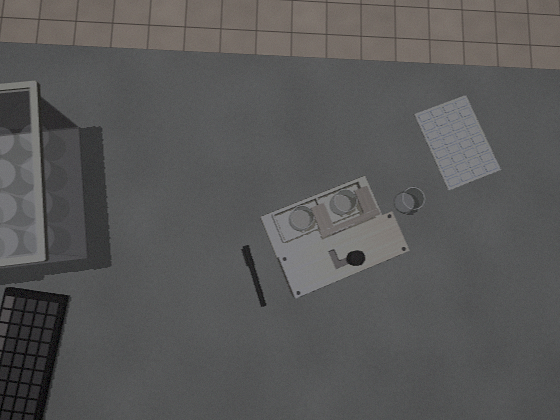

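The top view shows the rack turned about 20°. The knob is at about (356,258), the slot runs left to (332,265), and the short leg goes up. The marker is at the left at (254,275) and the spare beaker at the right at (410,200). I'll zoom in to find the deck.

```bash
cat > h.py <<'E'
import numpy as np,pickle,cv2
def ray(f,u,v,z):
    K,R,t=f["K"],np.array(f["R"]),np.array(f["t"]).ravel()
    c=-R.T@t; d=R.T@np.linalg.inv(K)@np.array([u,v,1.]); return c+d*(z-c[2])/d[2]
def proj(f,X):
    p=f["K"]@(np.array(f["R"])@np.array(X)+np.array(f["t"]).ravel()); return p[:2]/p[2]
E
python3 - <<'E'
from h import *
f=pickle.load(open("top0.pkl","rb"))
c=f["frame"][170:310,240:440]; c=cv2.resize(c,None,fx=4,fy=4,interpolation=cv2.INTER_CUBIC);cv2.imwrite("pics/topz.png",c)
f=pickle.load(open("scene0.pkl","rb"))
c=f["frame"][140:250,110:310]; c=cv2.resize(c,None,fx=4,fy=4,interpolation=cv2.INTER_CUBIC);cv2.imwrite("pics/scz.png",c)
E
```

```text
(no output)
```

View pics/topz.png

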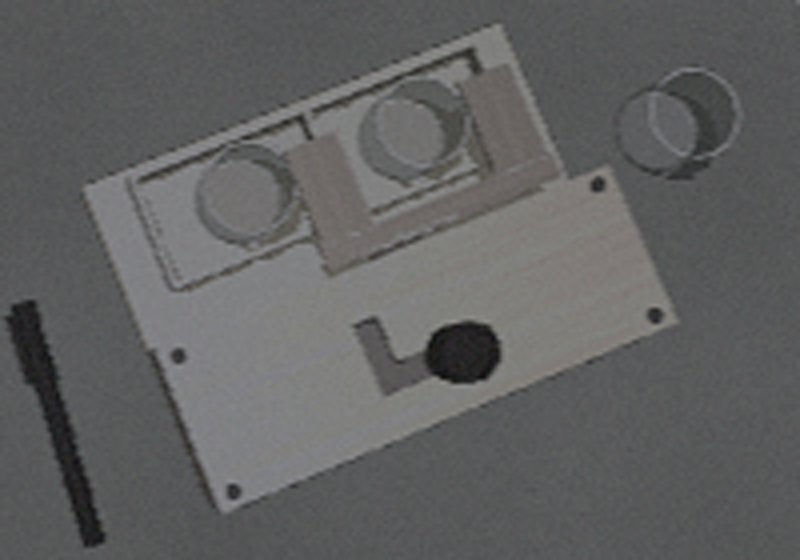

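View pics/scz.png

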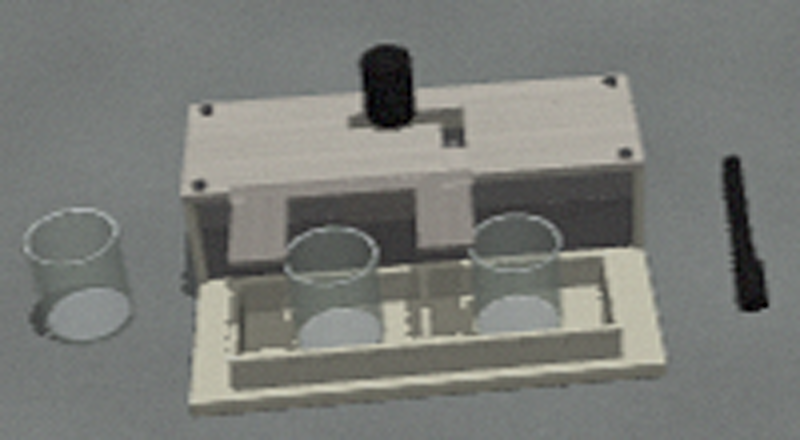

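```bash
python3 - <<'E'
from h import *
f=pickle.load(open("top0.pkl","rb"));g=cv2.cvtColor(f["frame"],cv2.COLOR_BGR2GRAY).astype(float)
def blob(u,v,r=3):
    y,x=np.mgrid[v-r:v+r+1,u-r:u+r+1]; p=g[v-r:v+r+1,u-r:u+r+1]; w=np.clip(np.percentile(p,60)-15-p,0,None); return (x*w).sum()/w.sum(),(y*w).sum()/w.sum()
z=lambda a,b:(240+(a+.5)/4-.5,170+(b+.5)/4-.5)
P=[]
for a,b in[(178,356),(233,491),(655,316),(598,184)]:
    u,v=z(a,b);q=blob(round(u),round(v));X=ray(f,*q,.076);P.append(X);print((u,v),q,X.round(4))
P=np.array(P);c=P.mean(0)
d=(P[0]+P[1]-P[2]-P[3])[:2];yaw=np.degrees(np.arctan2(d[1],d[0]))-90
e=(P[0]+P[3]-P[1]-P[2])[:2];print("lens",np.linalg.norm(d)/2,np.linalg.norm(e)/2,"yaw y",yaw,"yaw x",np.degrees(np.arctan2(e[1],e[0])))
a=np.radians(yaw);ex=np.array([np.cos(a),np.sin(a)]);ey=np.array([-ex[1],ex[0]])
o=c[:2]+.060*ex;print("origin",o,"ex",ex)
R=lambda x,y,h:np.r_[o+x*ex+y*ey,h]
def inv(X): return np.array([(X[:2]-o)@ex,(X[:2]-o)@ey]).round(4)
for n,q in dict(slotOuter=(387,396),slotendL=(355,325),slotendR=(378,318),deckNearL=(225,513),deckNearR=(678,322)).items(): print(n,inv(ray(f,*z(*q),.076)))
# knob top
m=(g<45).astype(np.uint8);n,l,s,cc=cv2.connectedComponentsWithStats(m)
i=l[258,356];print(s[i],cc[i],"knob at .099..",[inv(ray(f,*cc[i],h)) for h in(.099,.119)])
for n,p in dict(start=(-.075,-.03),corner=(-.075,.023),end=(-.047,.023)).items(): print(n,R(*p,.1).round(4))
im=f["frame"].copy()
sc=pickle.load(open("scene0.pkl","rb"));im2=sc["frame"].copy()
for p in[(-.075,-.03,.119),(-.075,.023,.076),(-.047,.023,.076),(-.105,.13,.076),(-.105,-.13,.076),(-.015,.13,.076),(-.015,-.13,.076)]:
    for I,F in((im,f),(im2,sc)):
        u,v=proj(F,R(*p)); cv2.circle(I,(round(u*16),round(v*16)),16,(0,0,255),-1,shift=4)
cv2.imwrite("pics/chk.png",np.vstack([cv2.resize(im[170:310,240:440],None,fx=2,fy=2),cv2.resize(im2[140:250,110:310],None,fx=2,fy=2)]))
np.savez("rack.npz",o=o,yaw=yaw,ex=ex,ey=ey)
E
```

```text
(284.125, 258.625) (np.float64(284.13355592654426), np.float64(258.5642737896494)) [0.5096 0.0121 0.076 ]
(297.875, 292.375) (np.float64(297.91842263696566), np.float64(292.4503311258278)) [ 0.4416 -0.0175  0.076 ]
(403.375, 248.625) (np.float64(403.43504611330707), np.float64(248.58708827404487)) [ 0.5368 -0.2382  0.076 ]
(389.125, 215.625) (np.float64(388.98755832037324), np.float64(215.7153965785381)) [ 0.6055 -0.2085  0.076 ]
lens 0.24049179349061894 0.07448925954845322 yaw y 23.41020269217742 yaw x 23.47309277424343
origin [ 0.57843381 -0.08918743] ex [0.91768389 0.39731131]
slotOuter [-0.0825  0.0278]
slotendL [-0.0426  0.0289]
slotendR [-0.0438  0.0163]
deckNearL [-0.1055  0.1282]
deckNearR [-0.1049 -0.1302]
[347 251  18  15 212] [355.25       257.80188679] knob at .099.. [array([-0.0753, -0.0121]), array([-0.074 , -0.0072])]
start [ 0.5215 -0.1465  0.1   ]
corner [ 0.5005 -0.0979  0.1   ]
end [ 0.5262 -0.0868  0.1   ]
```

View pics/chk.png

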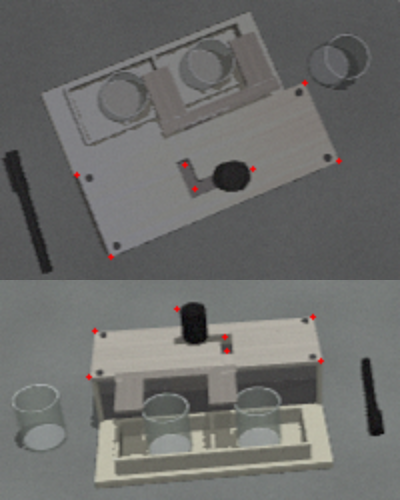

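The rack pose fits well: screw spacing 240.5 × 74.5 mm, yaw 23.4°, and the slot and deck edges match. The knob is actually at rack y ≈ -11 mm, so it is already part of the way along. I'll shut the fingers, turn +8.5° to square with the rack, and move to behind the knob at a safe height.

Call:
{"method": "play_rows", "body": {
  "deltas": [
    {"dx": 0.19, "dy": 0.244, "wz": 0.006},
    {"dx": 0.19, "dy": 0.244, "wz": 0.006},
    {"dx": 0.19, "dy": 0.244, "wz": 0.006},
    {"dx": 0.19, "dy": 0.244, "wz": 0.006},
    {"dx": 0.19, "dy": 0.244, "wz": 0.006},
    {"dx": 0.19, "dy": 0.244, "wz": 0.006},
    {"dx": 0.19, "dy": 0.244, "wz": 0.006},
    {"dx": 0.19, "dy": 0.244, "wz": 0.006},
    {"dx": 0.19, "dy": 0.244, "wz": 0.006},
    {"dx": 0.19, "dy": 0.244, "wz": 0.006},
    {"dx": 0.19, "dy": 0.244, "wz": 0.006},
    {"dx": 0.19, "dy": 0.244, "wz": 0.006}
  ],
  "fingers": -1,
  "force": 20
}}

```text
schema error: expected keys dx, dy, dz, wx, wy, wz
```

Call:
{"method": "play_rows", "body": {
  "deltas": [
    {"dx": 0.19, "dy": 0.244},
    {"dx": 0.19, "dy": 0.244},
    {"dx": 0.19, "dy": 0.244},
    {"dx": 0, "dy": 0},
    {"dx": 0, "dy": 0}
  ]
}}

```text
schema error: expected keys dx, dy, dz, wx, wy, wz
```

All six keys are required.

Call:
{"method": "play_rows", "body": {
  "deltas": [
    {"dx": 0.19, "dy": 0.244, "dz": 0, "wx": 0, "wy": 0, "wz": 0.006},
    {"dx": 0.19, "dy": 0.244, "dz": 0, "wx": 0, "wy": 0, "wz": 0.006},
    {"dx": 0.19, "dy": 0.244, "dz": 0, "wx": 0, "wy": 0, "wz": 0.006},
    {"dx": 0.19, "dy": 0.244, "dz": 0, "wx": 0, "wy": 0, "wz": 0.006},
    {"dx": 0.19, "dy": 0.244, "dz": 0, "wx": 0, "wy": 0, "wz": 0.006},
    {"dx": 0.19, "dy": 0.244, "dz": 0, "wx": 0, "wy": 0, "wz": 0.006},
    {"dx": 0.19, "dy": 0.244, "dz": 0, "wx": 0, "wy": 0, "wz": 0.006},
    {"dx": 0.19, "dy": 0.244, "dz": 0, "wx": 0, "wy": 0, "wz": 0.006},
    {"dx": 0.19, "dy": 0.244, "dz": 0, "wx": 0, "wy": 0, "wz": 0.006},
    {"dx": 0.19, "dy": 0.244, "dz": 0, "wx": 0, "wy": 0, "wz": 0.006},
    {"dx": 0.19, "dy": 0.244, "dz": 0, "wx": 0, "wy": 0, "wz": 0.006},
    {"dx": 0.19, "dy": 0.244, "dz": 0, "wx": 0, "wy": 0, "wz": 0.006}
  ],
  "fingers": -1,
  "force": 20
}}

```text
clock: 1.3
position: [0.4475, -0.2996, 0.1985]
tool_rot: [-90.0, 0.0, -66.5]
wrist_force: [0.7, -1.2, -0.2]
opening: 0.025
```

Call:
{"method": "play_rows", "body": {
  "deltas": [
    {"dx": 0.19, "dy": 0.244, "dz": 0, "wx": 0, "wy": 0, "wz": 0},
    {"dx": 0.19, "dy": 0.244, "dz": 0, "wx": 0, "wy": 0, "wz": 0},
    {"dx": 0.19, "dy": 0.244, "dz": 0, "wx": 0, "wy": 0, "wz": 0},
    {"dx": 0, "dy": 0, "dz": 0, "wx": 0, "wy": 0, "wz": 0},
    {"dx": 0, "dy": 0, "dz": 0, "wx": 0, "wy": 0, "wz": 0}
  ]
}}

```text
clock: 1.8
position: [0.5155, -0.2123, 0.1983]
tool_rot: [-90.0, 0.0, -66.3]
wrist_force: [-0.1, 0.3, -0.6]
opening: 0.005
```

```bash
cat >> h.py <<'E'
Z=np.load("rack.npz") if __import__("os").path.exists("rack.npz") else None
def torack(p): return np.array([(p[:2]-Z["o"])@Z["ex"],(p[:2]-Z["o"])@Z["ey"],p[2]])
def toworld(x,y,z): return np.r_[Z["o"]+x*Z["ex"]+y*Z["ey"],z]
def goal(s,x,y,z):
    d=toworld(x,y,z)-s["position"]; print("rack now",torack(s["position"]).round(4),"shares to goal",(d/.12).round(3),"mm",(d*1000).round(1),"rot",s["tool_rot"].round(2),"F",s["wrist_force"].round(2),"open",round(s["opening"],3),"t",s["clock"])
E
python3 - <<'E'
from rig import *; from h import *
goal(read_state(),-.075,-.07,.088)
f=grab_frame("wrist");cv2.imwrite("pics/w1.png",f["frame"])
f=grab_frame("top");cv2.imwrite("pics/t1.png",f["frame"])
E
```

```text
rack now [-0.1067 -0.088   0.1983] shares to goal [ 0.183  0.243 -0.919] mm [  22.    29.1 -110.3] rot [-9.005e+01  3.000e-02 -6.635e+01] F [-0.13  0.29 -0.56] open 0.005 t 1.8
```

View pics/w1.png

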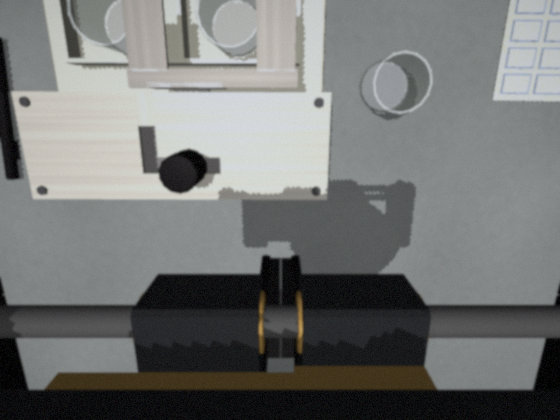

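View pics/t1.png

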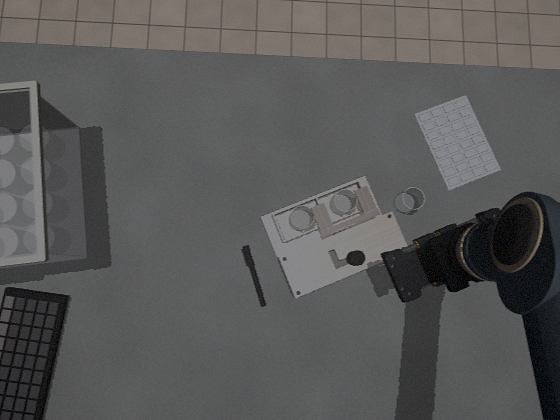

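The wrist view is square to the rack. The knob is at (183,170), the slot corner is near (148,165), and the shut fingers are at (280,270). I'll check the rack and knob against this camera.

```bash
cat >> h.py <<'E'
from scipy.spatial.transform import Rotation as Ro
def wcam(f,s):
    T=np.array(f["tool_from_camera"]);W=np.eye(4);W[:3,:3]=Ro.from_euler("xyz",s["tool_rot"],degrees=True).as_matrix();W[:3,3]=s["position"]
    C=np.linalg.inv(W@T);return dict(frame=f["frame"],K=f["K"],R=C[:3,:3],t=C[:3,3])
E
python3 - <<'E'
from rig import *; from h import *
s=read_state();w=wcam(grab_frame("wrist"),s)
for q in[(25,102),(42,191),(319,103),(316,191)]: print(q,torack(ray(w,*q,.076)).round(4))
g=cv2.cvtColor(w["frame"],cv2.COLOR_BGR2GRAY);n,l,st,c=cv2.connectedComponentsWithStats((g<60).astype(np.uint8));i=l[170,183];print(st[i],c[i])
print("knob top",torack(ray(w,186,166,.119)),"centroid@.099",torack(ray(w,*c[i],.099)))
for y in(-.03,-.011): print(y,proj(w,toworld(-.075,y,.119)),proj(w,toworld(-.075,y,.079)))
print("slot end/corner px",[proj(w,toworld(*p,.076)).round(1) for p in[(-.047,.023),(-.075,.023)]])
E
```

```text
(25, 102) [-0.0266  0.1183  0.076 ]
(42, 191) [-0.101   0.1188  0.076 ]
(319, 103) [-0.0272 -0.1219  0.076 ]
(316, 191) [-0.1008 -0.1216  0.076 ]
[ 156  149   50   41 1466] [180.54092769 168.54024557]
knob top [-0.07199731 -0.02058485  0.119     ] centroid@.099 [-0.07725469 -0.0108068   0.099     ]
-0.03 [199.00114282 170.04466631] [209.2217441  161.97112572]
-0.011 [173.3874744  170.02511815] [186.82301783 161.95413844]
slot end/corner px [array([144.4, 127.8]), array([148. , 161.4])]
```

Call:
{"method": "play_rows", "body": {
  "deltas": [
    {"dx": 0.09, "dy": 0.12, "dz": 0, "wx": 0, "wy": 0, "wz": 0},
    {"dx": 0.09, "dy": 0.12, "dz": 0, "wx": 0, "wy": 0, "wz": 0},
    {"dx": 0, "dy": 0, "dz": -0.15, "wx": 0, "wy": 0, "wz": 0},
    {"dx": 0, "dy": 0, "dz": -0.15, "wx": 0, "wy": 0, "wz": 0},
    {"dx": 0, "dy": 0, "dz": -0.15, "wx": 0, "wy": 0, "wz": 0},
    {"dx": 0, "dy": 0, "dz": -0.15, "wx": 0, "wy": 0, "wz": 0},
    {"dx": 0, "dy": 0, "dz": -0.15, "wx": 0, "wy": 0, "wz": 0},
    {"dx": 0, "dy": 0, "dz": -0.15, "wx": 0, "wy": 0, "wz": 0},
    {"dx": 0, "dy": 0, "dz": 0, "wx": 0, "wy": 0, "wz": 0},
    {"dx": 0, "dy": 0, "dz": 0, "wx": 0, "wy": 0, "wz": 0},
    {"dx": 0, "dy": 0, "dz": 0, "wx": 0, "wy": 0, "wz": 0}
  ]
}}

```text
clock: 3.05
position: [0.5377, -0.1851, 0.0919]
tool_rot: [-89.9, -0.1, -66.5]
wrist_force: [-0.1, -0.1, -0.9]
opening: 0.007
```

```bash
python3 - <<'E'
from rig import *; from h import *
goal(read_state(),-.075,-.011,.088)
for n in("wrist","scene"):
    f=grab_frame(n);cv2.imwrite(f"pics/{n}2.png",f["frame"] if n=="wrist" else cv2.resize(f["frame"][100:260,90:330],None,fx=3,fy=3))
E
```

```text
rack now [-0.0755 -0.0718  0.0919] shares to goal [-0.197  0.467 -0.032] mm [-23.7  56.   -3.9] rot [-8.992e+01 -8.000e-02 -6.653e+01] F [-0.13 -0.1  -0.87] open 0.007 t 3.05
```

View pics/wrist2.png

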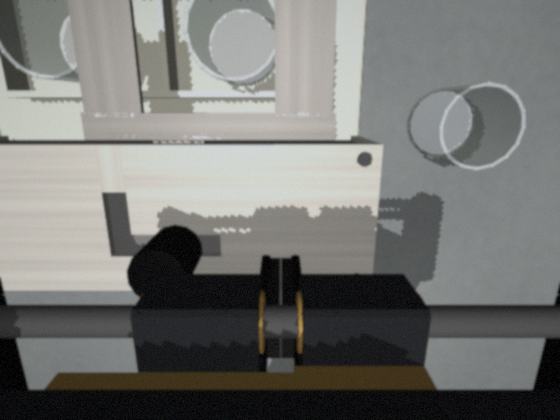

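View pics/scene2.png

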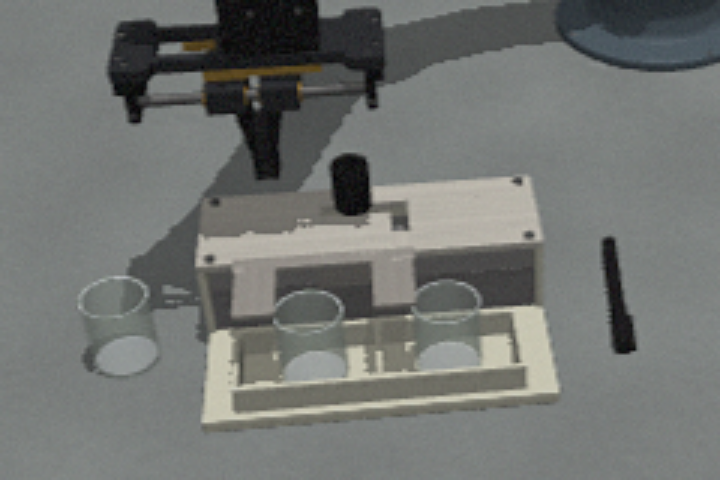

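The fingertip, at crop pixel (265,178), appears higher or farther back than expected. I'll check it by projecting the TCP.

```bash
python3 - <<'E'
from rig import *; from h import *
s=read_state();f=grab_frame("scene");p=s["position"]
g=lambda X:(proj(f,X)-[90,100])*3+1
print("TCP",g(p),"+20mm z",g(p+[0,0,.02]),"rack screws",[g(toworld(x,y,.076)).round() for x in(-.097,-.023) for y in(.12,-.12)])
print("knob top/bottom",g(toworld(-.075,-.01,.119)),g(toworld(-.075,-.01,.079)))
w=wcam(grab_frame("wrist"),s);print("TCP in wrist",proj(w,p),"screw",proj(w,toworld(-.023,-.12,.076)))
f2=grab_frame("top");cv2.imwrite("pics/t2.png",cv2.resize(f2["frame"][170:310,240:440],None,fx=4,fy=4));print("top TCP",(proj(f2,p)-[240,170])*4+1.5, "knob",(proj(f2,toworld(-.075,-.01,.119))-[240,170])*4)
E
```

```text
TCP [273.26065826 196.57752405] +20mm z [270.01002011 174.83842622] rack screws [array([517., 181.]), array([214., 202.]), array([528., 235.]), array([209., 258.])]
knob top/bottom [350.5050397  161.81203139] [355.02823027 205.03137308]
TCP in wrist [278.74094666 253.9842438 ] screw [365.73197665 155.98551986]
top TCP [564.13291817 309.70511692] knob [466.88682395 350.99586322]
```

View pics/t2.png

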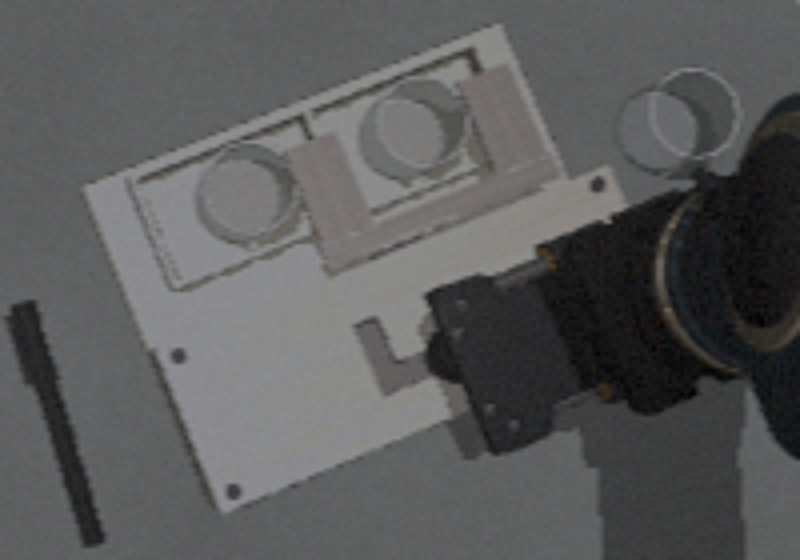

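```bash
python3 - <<'E'
from rig import *; from h import *
s=read_state();f=grab_frame("scene");p=s["position"]
im=cv2.resize(f["frame"][120:190,140:240],None,fx=8,fy=8,interpolation=cv2.INTER_NEAREST)
im=cv2.convertScaleAbs(im,alpha=1.8,beta=20)
for X,c in((p,(0,0,255)),(p+[0,0,.02],(0,255,0))):
    u,v=(proj(f,X)-[140,120])*8+4;cv2.circle(im,(int(u),int(v)),5,c,-1)
cv2.imwrite("pics/s3.png",im)
E
```

```text
(no output)
```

View pics/s3.png

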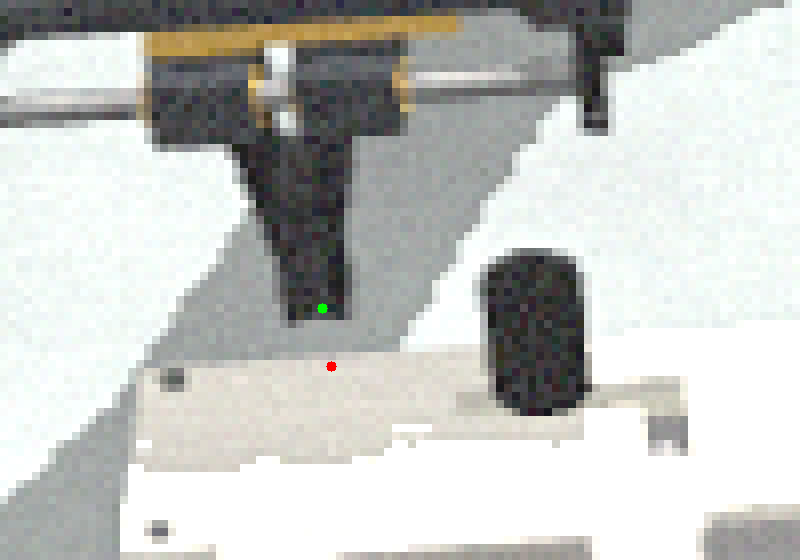

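```bash
python3 - <<'E'
from rig import *; from h import *
s=read_state();f=grab_frame("wrist");T=np.linalg.inv(np.array(f["tool_from_camera"]));print(np.array(f["tool_from_camera"]).round(3))
for q in[(0,0,0),(0,-.016,0),(0,-.019,0),(0,0,.01),(0,0,-.01),(0,0,-.02),(0,0,.02),(0,-.016,.01),(.01,0,0)]:
    c=T[:3,:3]@np.array(q)+T[:3,3];k=f["K"]@c;print(q,(k[:2]/k[2]).round(1))
im=cv2.convertScaleAbs(cv2.resize(f["frame"][230:390,200:360],None,fx=4,fy=4),alpha=3,beta=20);cv2.imwrite("pics/w3.png",im)
print(Ro.from_euler("xyz",s["tool_rot"],degrees=True).as_matrix().round(2))
E
```

```text
[[ 1.     0.001 -0.     0.001]
 [ 0.    -0.292  0.956 -0.185]
 [ 0.    -0.956 -0.292  0.079]
 [ 0.     0.     0.     1.   ]]
(0, 0, 0) [278.7 254. ]
(0, -0.016, 0) [278.6 266.2]
(0, -0.019, 0) [278.6 268.7]
(0, 0, 0.01) [278.7 237.1]
(0, 0, -0.01) [278.8 270.3]
(0, 0, -0.02) [278.8 286.2]
(0, 0, 0.02) [278.7 219.8]
(0, -0.016, 0.01) [278.6 248.1]
(0.01, 0, 0) [296.7 254. ]
[[ 0.4   0.    0.92]
 [-0.92 -0.    0.4 ]
 [ 0.   -1.    0.  ]]
```

View pics/w3.png

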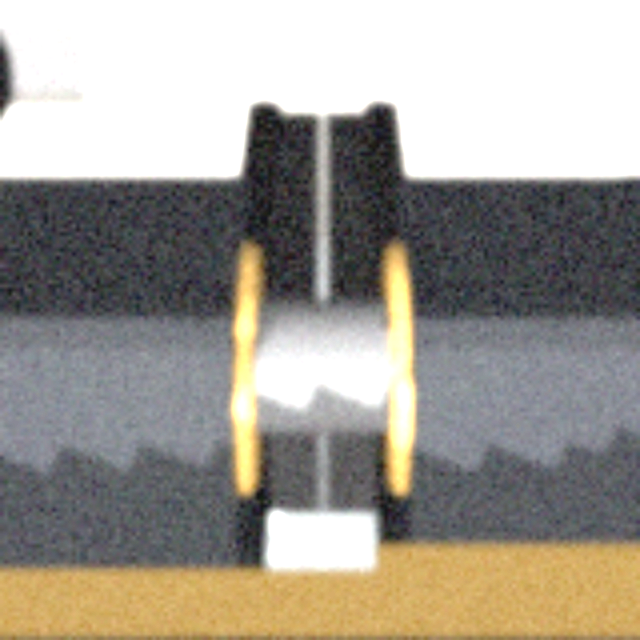

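```bash
python3 - <<'E'
from rig import *; from h import *
from scipy.optimize import fsolve
s=read_state();w=wcam(grab_frame("wrist"),s);f=grab_frame("scene");p=s["position"];ex=np.r_[Z["ex"],0]
P=lambda v:p+v[0]*ex+np.array([0,0,v[1]])
for wr,sr in((256.5,160.3),(255,161),(258,159.5)):
  print(wr,sr,fsolve(lambda v:[proj(w,P(v))[1]-wr,proj(f,P(v))[1]-sr],[0,.01]))
print(s["clock"],[proj(f,p)])
E
```

```text
256.5 160.3 [0.00644223 0.0183951 ]
255 161 [0.00643955 0.01648024]
258 159.5 [0.00663371 0.02070342]
3.4 [array([181.04085943, 165.38328093])]
```

The fingers' visible ends are about 18 mm above the nominal TCP, so they overlap the knob by only about 9 mm. I'll go down to TCP z ≈ 0.085, which still clears the deck if the nominal TCP is right, and approach along rack +y.

Call:
{"method": "play_rows", "body": {
  "deltas": [
    {"dx": -0.013, "dy": 0.031, "dz": -0.012, "wx": 0, "wy": 0, "wz": 0},
    {"dx": -0.013, "dy": 0.031, "dz": -0.012, "wx": 0, "wy": 0, "wz": 0},
    {"dx": -0.013, "dy": 0.031, "dz": -0.012, "wx": 0, "wy": 0, "wz": 0},
    {"dx": -0.013, "dy": 0.031, "dz": -0.012, "wx": 0, "wy": 0, "wz": 0},
    {"dx": -0.013, "dy": 0.031, "dz": -0.012, "wx": 0, "wy": 0, "wz": 0},
    {"dx": -0.013, "dy": 0.031, "dz": 0, "wx": 0, "wy": 0, "wz": 0},
    {"dx": -0.013, "dy": 0.031, "dz": 0, "wx": 0, "wy": 0, "wz": 0},
    {"dx": 0, "dy": 0, "dz": 0, "wx": 0, "wy": 0, "wz": 0},
    {"dx": 0, "dy": 0, "dz": 0, "wx": 0, "wy": 0, "wz": 0}
  ]
}}

```text
clock: 4.4
position: [0.5262, -0.1583, 0.0837]
tool_rot: [-90.0, -0.0, -66.5]
wrist_force: [-0.6, -0.2, -0.0]
opening: 0.005
```

```bash
cat > look.py <<'E'
from rig import *; from h import *
import sys
s=read_state();goal(s,*map(float,sys.argv[2:5]));F=s["wrist_force"];print("F rack x,y",F[:2]@Z["ex"],F[:2]@Z["ey"])
f=grab_frame("scene");w=grab_frame("wrist")
a=cv2.resize(f["frame"][110:230,140:280],(560,480));b=cv2.resize(w["frame"][100:300],(560,200))
a=cv2.resize(a,(420,360));b=cv2.resize(w["frame"],(380,285));b=cv2.copyMakeBorder(b,0,75,0,0,cv2.BORDER_CONSTANT)
cv2.imwrite("pics/%s.png"%sys.argv[1],cv2.convertScaleAbs(np.hstack([a,b]),alpha=1.4,beta=10))
E
python3 look.py l4 -.075 0 .085
```

```text
rack now [-0.0754 -0.0427  0.0837] shares to goal [-0.138  0.328  0.011] mm [-16.6  39.3   1.3] rot [-8.999e+01 -2.000e-02 -6.647e+01] F [-0.56 -0.18 -0.  ] open 0.005 t 4.4
F rack x,y -0.5840898436795254 0.05878876844586471
```

View pics/l4.png

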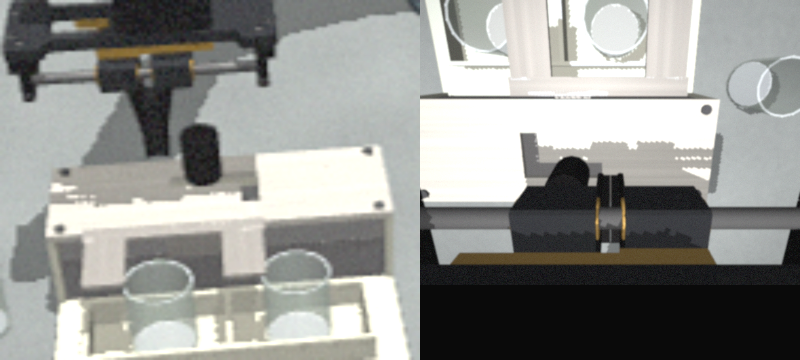

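The tip is now beside the knob at mid-height: tip at (157,160), knob's left edge at (180,150). I'll push slowly along the long leg.

Call:
{"method": "play_rows", "body": {
  "deltas": [
    {"dx": -0.008, "dy": 0.019, "dz": 0, "wx": 0, "wy": 0, "wz": 0},
    {"dx": -0.008, "dy": 0.019, "dz": 0, "wx": 0, "wy": 0, "wz": 0},
    {"dx": -0.008, "dy": 0.019, "dz": 0, "wx": 0, "wy": 0, "wz": 0},
    {"dx": -0.008, "dy": 0.019, "dz": 0, "wx": 0, "wy": 0, "wz": 0},
    {"dx": -0.008, "dy": 0.019, "dz": 0, "wx": 0, "wy": 0, "wz": 0},
    {"dx": -0.008, "dy": 0.019, "dz": 0, "wx": 0, "wy": 0, "wz": 0},
    {"dx": -0.008, "dy": 0.019, "dz": 0, "wx": 0, "wy": 0, "wz": 0},
    {"dx": -0.008, "dy": 0.019, "dz": 0, "wx": 0, "wy": 0, "wz": 0}
  ]
}}

```text
clock: 5.3
position: [0.5183, -0.1401, 0.0836]
tool_rot: [-90.0, -0.0, -66.5]
wrist_force: [0.1, -2.3, -0.2]
opening: 0.005
```

```bash
python3 look.py l5 -.075 0 .085
```

```text
rack now [-0.0754 -0.0228  0.0836] shares to goal [-0.073  0.176  0.012] mm [-8.7 21.1  1.4] rot [-9.001e+01 -1.000e-02 -6.648e+01] F [ 0.08 -2.33 -0.19] open 0.005 t 5.3
F rack x,y -0.851384512243973 -2.168758583879102
```

View pics/l5.png

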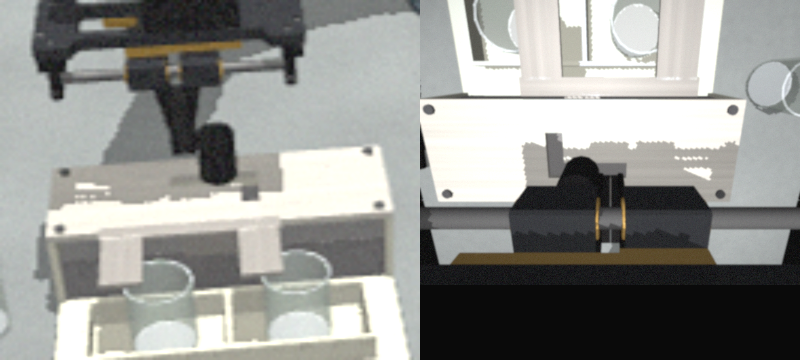

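The knob is moving under about 2 N, and the tabs shift with it (right tab edge at (281,240)). I'll push another ~15 mm, then measure.

Call:
{"method": "play_rows", "body": {
  "deltas": [
    {"dx": -0.008, "dy": 0.019, "dz": 0, "wx": 0, "wy": 0, "wz": 0},
    {"dx": -0.008, "dy": 0.019, "dz": 0, "wx": 0, "wy": 0, "wz": 0},
    {"dx": -0.008, "dy": 0.019, "dz": 0, "wx": 0, "wy": 0, "wz": 0},
    {"dx": -0.008, "dy": 0.019, "dz": 0, "wx": 0, "wy": 0, "wz": 0},
    {"dx": -0.008, "dy": 0.019, "dz": 0, "wx": 0, "wy": 0, "wz": 0},
    {"dx": -0.008, "dy": 0.019, "dz": 0, "wx": 0, "wy": 0, "wz": 0},
    {"dx": 0, "dy": 0, "dz": 0, "wx": 0, "wy": 0, "wz": 0}
  ]
}}

```text
clock: 6.1
position: [0.5123, -0.1258, 0.0835]
tool_rot: [-90.0, 0.0, -66.4]
wrist_force: [-0.5, -0.2, 0.7]
opening: 0.004
```

```bash
python3 look.py l6 -.075 0 .085; python3 - <<'E'
from rig import *; from h import *
f=grab_frame("scene");a=pickle.load(open("scene0.pkl","rb"))
im=lambda F:cv2.convertScaleAbs(cv2.resize(F["frame"][145:225,145:285],None,fx=5,fy=5,interpolation=cv2.INTER_CUBIC)[:290],alpha=1.3)
cv2.imwrite("pics/cmp.png",np.vstack([im(a),im(f)]))
E
```

```text
rack now [-0.0752 -0.0073  0.0835] shares to goal [-0.023  0.057  0.012] mm [-2.7  6.8  1.5] rot [-9.002e+01  3.000e-02 -6.645e+01] F [-0.5  -0.25  0.75] open 0.004 t 6.1
F rack x,y -0.5529682028655316 -0.02953003699603896
```

View pics/cmp.png

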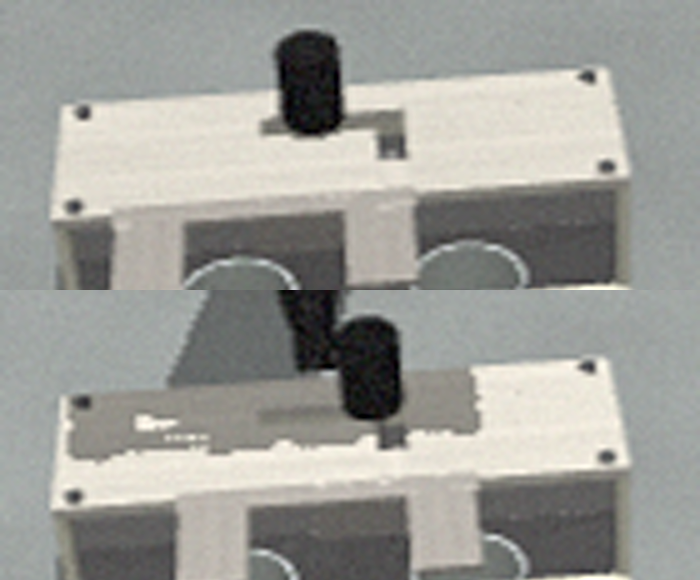

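View pics/l6.png

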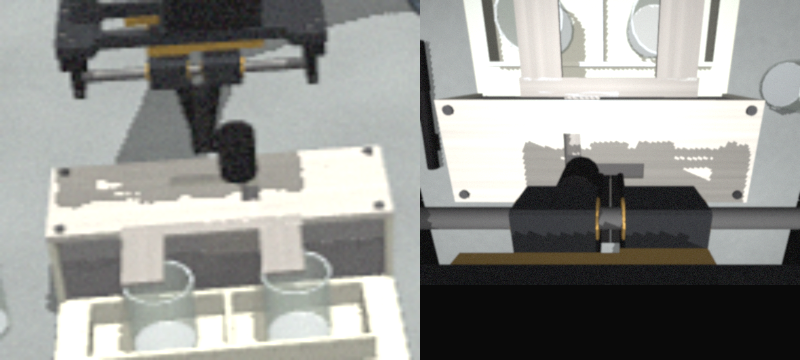

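```bash
python3 - <<'E'
from h import *
f=pickle.load(open("scene0.pkl","rb"))
r=lambda a,b,z:torack(ray(f,145+(a+.5)/5-.5,145+(b+.5)/5-.5,z))[:2].round(4)
print("tabs L 0/now",r(113,215,.082),r(178,212,.082)," R",r(414,193,.082),r(481,190,.082))
print("knob mid",r(309,82,.099),r(370,77,.099)," corner slot outer",r(405,112,.076), "slot right wall of short",r(406,155,.076))
E
```

```text
tabs L 0/now [-0.006  -0.1008] [-0.0046 -0.0725]  R [-0.0059  0.0318] [-0.0044  0.0617]
knob mid [-0.0748 -0.012 ] [-0.0755  0.0162]  corner slot outer [-0.0785  0.0311] slot right wall of short [-0.0437  0.0298]
```

Tabs and knob have moved about 28.5 mm, so the knob is near rack y = 16.5 to 17 mm, with about 6 mm to the corner. I'll take small steps from here.

Call:
{"method": "play_rows", "body": {
  "deltas": [
    {"dx": -0.006, "dy": 0.014, "dz": 0, "wx": 0, "wy": 0, "wz": 0},
    {"dx": -0.006, "dy": 0.014, "dz": 0, "wx": 0, "wy": 0, "wz": 0},
    {"dx": -0.006, "dy": 0.014, "dz": 0, "wx": 0, "wy": 0, "wz": 0},
    {"dx": 0, "dy": 0, "dz": 0, "wx": 0, "wy": 0, "wz": 0}
  ]
}}

```text
clock: 6.65
position: [0.5107, -0.121, 0.0837]
tool_rot: [-90.0, -0.0, -66.4]
wrist_force: [2.3, -0.3, -0.6]
opening: 0.007
```

```bash
cat > m.py <<'E'
from rig import *; from h import *
import sys
s=read_state();goal(s,*map(float,sys.argv[2:5]));F=s["wrist_force"];print("F rack x,y",(F[:2]@Z["ex"]).round(2),(F[:2]@Z["ey"]).round(2))
f=grab_frame("scene")
cv2.imwrite("pics/%s.png"%sys.argv[1],cv2.convertScaleAbs(cv2.resize(f["frame"][145:225,145:285],None,fx=5,fy=5,interpolation=cv2.INTER_CUBIC),alpha=1.3))
E
python3 m.py m7 -.11 .023 .085
```

```text
rack now [-0.0747 -0.0023  0.0837] shares to goal [-0.353  0.076  0.011] mm [-42.4   9.2   1.3] rot [-8.996e+01 -1.000e-02 -6.645e+01] F [ 2.35 -0.32 -0.56] open 0.007 t 6.65
F rack x,y 2.03 -1.23
```

View pics/m7.png

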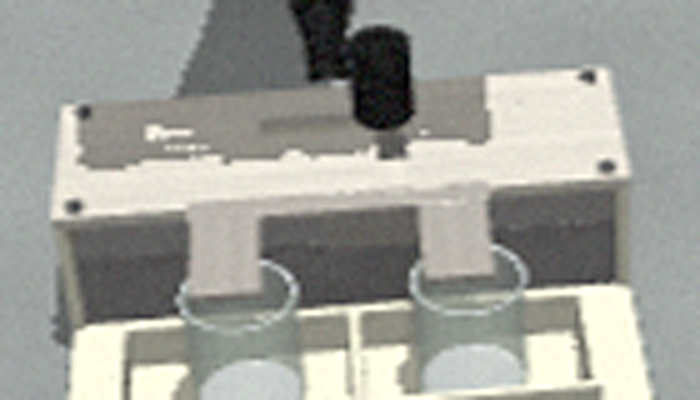

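Call:
{"method": "play_rows", "body": {
  "deltas": [
    {"dx": -0.005, "dy": 0.012, "dz": 0, "wx": 0, "wy": 0, "wz": 0},
    {"dx": 0, "dy": 0, "dz": 0, "wx": 0, "wy": 0, "wz": 0},
    {"dx": 0, "dy": 0, "dz": 0, "wx": 0, "wy": 0, "wz": 0}
  ]
}}

```text
clock: 7.0
position: [0.5101, -0.1197, 0.0837]
tool_rot: [-90.0, -0.0, -66.5]
wrist_force: [2.1, -0.1, -1.0]
opening: 0.005
```

```bash
python3 m.py m8 -.11 .023 .085; python3 - <<'E'
from h import *
f=pickle.load(open("scene0.pkl","rb"))
for y in(.021,.023,.025):print(y,(proj(f,toworld(-.075,y,.099))-145)*5+2)
E
```

```text
rack now [-0.0748 -0.0009  0.0837] shares to goal [-0.348  0.066  0.011] mm [-41.8   7.9   1.3] rot [-89.97  -0.   -66.47] F [ 2.05 -0.1  -0.99] open 0.005 t 7.0
F rack x,y 1.84 -0.91
0.021 [380.46937851  76.87743916]
0.023 [384.78810737  76.58238846]
0.025 [389.1052267   76.28744772]
```

View pics/m8.png

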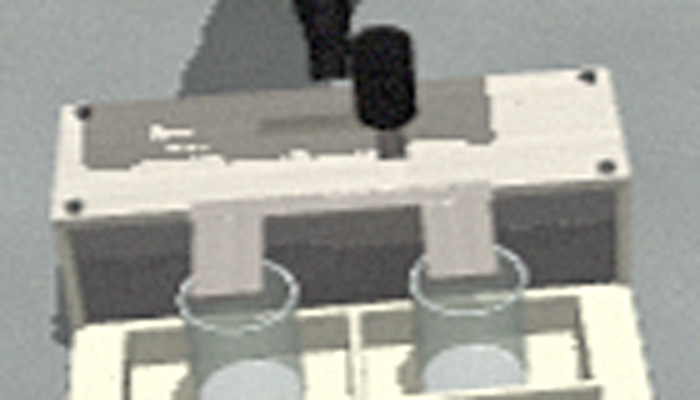

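The knob centre is at crop column 385, which is rack y ≈ 23 mm, the corner. The tabs stand over both beakers. I'll back off and go round to the near side.

Call:
{"method": "play_rows", "body": {
  "deltas": [
    {"dx": 0.02, "dy": -0.046, "dz": 0, "wx": 0, "wy": 0, "wz": 0},
    {"dx": 0.02, "dy": -0.046, "dz": 0, "wx": 0, "wy": 0, "wz": 0},
    {"dx": -0.08, "dy": -0.035, "dz": 0, "wx": 0, "wy": 0, "wz": 0},
    {"dx": -0.08, "dy": -0.035, "dz": 0, "wx": 0, "wy": 0, "wz": 0},
    {"dx": -0.08, "dy": -0.035, "dz": 0, "wx": 0, "wy": 0, "wz": 0},
    {"dx": -0.08, "dy": -0.035, "dz": 0, "wx": 0, "wy": 0, "wz": 0},
    {"dx": -0.04, "dy": 0.09, "dz": 0, "wx": 0, "wy": 0, "wz": 0},
    {"dx": -0.04, "dy": 0.09, "dz": 0, "wx": 0, "wy": 0, "wz": 0},
    {"dx": -0.04, "dy": 0.09, "dz": 0, "wx": 0, "wy": 0, "wz": 0},
    {"dx": 0, "dy": 0, "dz": 0, "wx": 0, "wy": 0, "wz": 0},
    {"dx": 0, "dy": 0, "dz": 0, "wx": 0, "wy": 0, "wz": 0}
  ]
}}

```text
clock: 8.15
position: [0.4622, -0.1146, 0.0837]
tool_rot: [-90.0, -0.0, -66.4]
wrist_force: [0.3, -0.4, 0.2]
opening: 0.006
```

```bash
python3 look.py l9 -.097 .023 .085
```

```text
rack now [-0.1167  0.0228  0.0837] shares to goal [0.15  0.067 0.011] mm [18.   8.   1.3] rot [-8.997e+01 -2.000e-02 -6.638e+01] F [ 0.34 -0.35  0.22] open 0.006 t 8.15
F rack x,y 0.17494777568549738 -0.46077579984617706
```

View pics/l9.png

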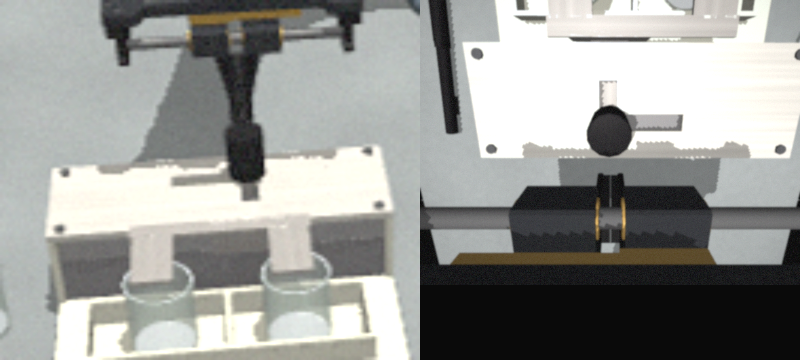

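The knob stands at wrist pixel (609,130), in line with the fingers at 610 and the short leg at 608. I'll push along rack +x.

Call:
{"method": "play_rows", "body": {
  "deltas": [
    {"dx": 0.023, "dy": 0.01, "dz": 0, "wx": 0, "wy": 0, "wz": 0},
    {"dx": 0.023, "dy": 0.01, "dz": 0, "wx": 0, "wy": 0, "wz": 0},
    {"dx": 0.023, "dy": 0.01, "dz": 0, "wx": 0, "wy": 0, "wz": 0},
    {"dx": 0.023, "dy": 0.01, "dz": 0, "wx": 0, "wy": 0, "wz": 0},
    {"dx": 0.023, "dy": 0.01, "dz": 0, "wx": 0, "wy": 0, "wz": 0},
    {"dx": 0.019, "dy": 0.008, "dz": 0, "wx": 0, "wy": 0, "wz": 0},
    {"dx": 0.019, "dy": 0.008, "dz": 0, "wx": 0, "wy": 0, "wz": 0},
    {"dx": 0.019, "dy": 0.008, "dz": 0, "wx": 0, "wy": 0, "wz": 0},
    {"dx": 0.019, "dy": 0.008, "dz": 0, "wx": 0, "wy": 0, "wz": 0},
    {"dx": 0.019, "dy": 0.008, "dz": 0, "wx": 0, "wy": 0, "wz": 0}
  ]
}}

```text
clock: 9.25
position: [0.487, -0.1045, 0.0835]
tool_rot: [-90.0, 0.0, -66.5]
wrist_force: [-1.5, -0.2, 1.8]
opening: 0.005
```

```bash
python3 look.py l10 -.069 .023 .085
```

```text
rack now [-0.09    0.0223  0.0835] shares to goal [0.158 0.075 0.013] mm [18.9  9.   1.5] rot [-9.003e+01  1.000e-02 -6.648e+01] F [-1.53 -0.21  1.76] open 0.005 t 9.25
F rack x,y -1.4851938893476535 0.418955788640286
```

View pics/l10.png

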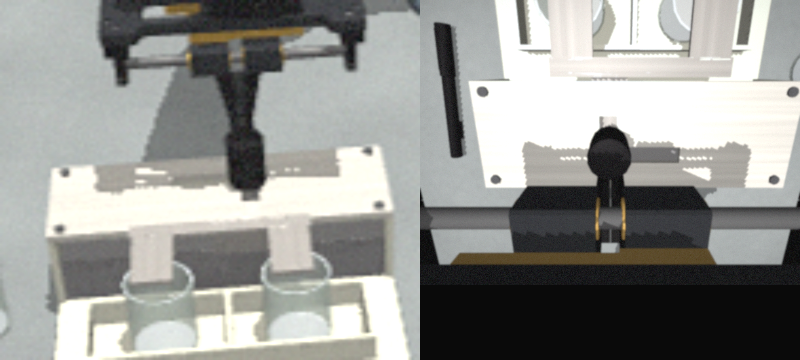

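The knob has entered the short leg under light force. Continuing.

Call:
{"method": "play_rows", "body": {
  "deltas": [
    {"dx": 0.019, "dy": 0.008, "dz": 0, "wx": 0, "wy": 0, "wz": 0},
    {"dx": 0.019, "dy": 0.008, "dz": 0, "wx": 0, "wy": 0, "wz": 0},
    {"dx": 0.019, "dy": 0.008, "dz": 0, "wx": 0, "wy": 0, "wz": 0},
    {"dx": 0.019, "dy": 0.008, "dz": 0, "wx": 0, "wy": 0, "wz": 0},
    {"dx": 0.019, "dy": 0.008, "dz": 0, "wx": 0, "wy": 0, "wz": 0},
    {"dx": 0.015, "dy": 0.007, "dz": 0, "wx": 0, "wy": 0, "wz": 0}
  ]
}}

```text
clock: 9.95
position: [0.5005, -0.0987, 0.0835]
tool_rot: [-90.0, 0.0, -66.5]
wrist_force: [-0.6, -0.1, 0.5]
opening: 0.006
```

```bash
python3 look.py l11 -.069 .023 .085
```

```text
rack now [-0.0753  0.0222  0.0835] shares to goal [0.046 0.027 0.012] mm [5.5 3.2 1.5] rot [-90.     0.   -66.47] F [-0.57 -0.14  0.49] open 0.006 t 9.95
F rack x,y -0.5832129163169079 0.09727138557939437
```

View pics/l11.png

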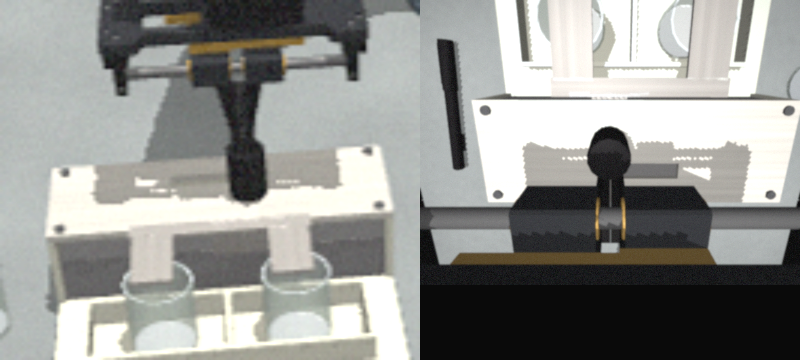

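About 6 mm remains. I'll use small steps and watch for force at the stop.

Call:
{"method": "play_rows", "body": {
  "deltas": [
    {"dx": 0.01, "dy": 0.004, "dz": 0, "wx": 0, "wy": 0, "wz": 0},
    {"dx": 0.01, "dy": 0.004, "dz": 0, "wx": 0, "wy": 0, "wz": 0},
    {"dx": 0.01, "dy": 0.004, "dz": 0, "wx": 0, "wy": 0, "wz": 0}
  ]
}}

```text
clock: 10.35
position: [0.5034, -0.0976, 0.0835]
tool_rot: [-90.1, 0.0, -66.5]
wrist_force: [-4.2, -0.6, 1.9]
opening: 0.004
```

Call:
{"method": "play_rows", "body": {
  "deltas": [
    {"dx": 0.008, "dy": 0.0035, "dz": 0, "wx": 0, "wy": 0, "wz": 0}
  ]
}}

```text
clock: 10.45
position: [0.5035, -0.0975, 0.0834]
tool_rot: [-90.2, 0.0, -66.5]
wrist_force: [-6.5, -1.3, 3.4]
opening: 0.003
```

```bash
python3 m.py m12 -.069 .023 .085;  python3 - <<'E'
from h import *
f=pickle.load(open("scene0.pkl","rb"))
for x in(-.051,-.049,-.047):print(x,[(proj(f,toworld(x,.023,h))-145)*5+2 for h in(.079,.119)],"front bottom",(proj(f,toworld(x+.015,.023,.079))-145)*5+2)
E
```

```text
rack now [-0.0721  0.0222  0.0834] shares to goal [0.021 0.017 0.014] mm [2.5 2.  1.6] rot [-9.018e+01  4.000e-02 -6.649e+01] F [-6.47 -1.32  3.41] open 0.003 t 10.45
F rack x,y -6.47 1.36
-0.051 [array([390.00804619, 141.61322533]), array([384.1459263 ,  69.16989377])] front bottom [391.51396947 160.55549958]
-0.049 [array([390.20700707, 144.11585718]), array([384.34133895,  71.62975095])] front bottom [391.71717627 163.11153877]
-0.047 [array([390.40652634, 146.62551277]), array([384.53731347,  74.09668096])] front bottom [391.92095944 165.6748279 ]
```

View pics/m12.png

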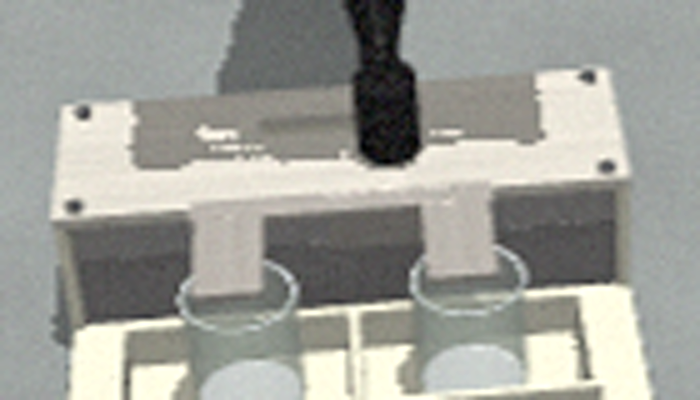

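The push has stalled at rack x -72.1 mm with force rising, and the knob's front bottom is at row ~165, which matches the end position. I'll press a little more, well below 30 N, to confirm the stop.

Call:
{"method": "play_rows", "body": {
  "deltas": [
    {"dx": 0.008, "dy": 0.0035, "dz": 0, "wx": 0, "wy": 0, "wz": 0},
    {"dx": 0, "dy": 0, "dz": 0, "wx": 0, "wy": 0, "wz": 0}
  ]
}}

```text
clock: 10.7
position: [0.5035, -0.0975, 0.0833]
tool_rot: [-90.3, 0.1, -66.5]
wrist_force: [-6.8, -1.6, 5.2]
opening: 0.001
```

```bash
python3 m.py m13 -.069 .023 .085
```

```text
rack now [-0.0721  0.0222  0.0833] shares to goal [0.021 0.017 0.014] mm [2.5 2.  1.7] rot [-9.029e+01  5.000e-02 -6.651e+01] F [-6.78 -1.62  5.21] open 0.001 t 10.7
F rack x,y -6.87 1.21
```

Call:
{"method": "play_rows", "body": {
  "deltas": [
    {"dx": 0.008, "dy": 0.0035, "dz": 0, "wx": 0, "wy": 0, "wz": 0},
    {"dx": 0.008, "dy": 0.0035, "dz": 0, "wx": 0, "wy": 0, "wz": 0},
    {"dx": 0, "dy": 0, "dz": 0, "wx": 0, "wy": 0, "wz": 0}
  ]
}}

```text
clock: 11.05
position: [0.5036, -0.0974, 0.0832]
tool_rot: [-90.5, 0.1, -66.5]
wrist_force: [-10.6, -2.8, 8.5]
opening: 0.01
```

```bash
python3 look.py l14 -.115 .023 .085
```

```text
rack now [-0.0719  0.0222  0.0832] shares to goal [-0.332 -0.136  0.015] mm [-39.8 -16.4   1.8] rot [-9.051e+01  8.000e-02 -6.654e+01] F [-10.57  -2.76   8.48] open 0.01 t 11.05
F rack x,y -10.800386092909095 1.6639192073979339
```

View pics/l14.png

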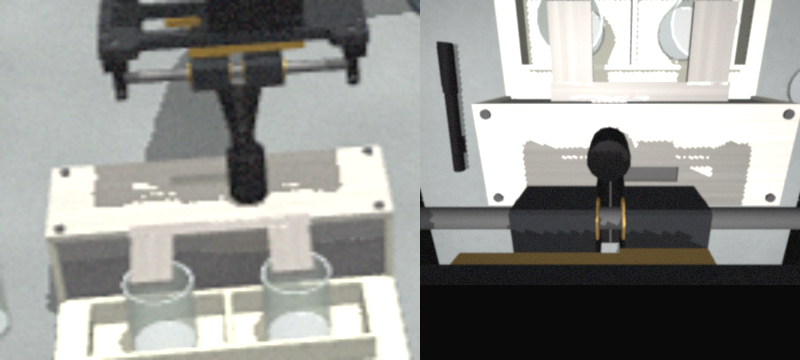

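It's a rigid stop: about 11 N with no motion. I'll retreat along rack -x, lift, and move away so the top camera sees the knob.

Call:
{"method": "play_rows", "body": {
  "deltas": [
    {"dx": -0.04, "dy": -0.017, "dz": 0, "wx": 0, "wy": 0, "wz": 0},
    {"dx": -0.08, "dy": -0.035, "dz": 0, "wx": 0, "wy": 0, "wz": 0},
    {"dx": -0.08, "dy": -0.035, "dz": 0, "wx": 0, "wy": 0, "wz": 0},
    {"dx": -0.08, "dy": -0.035, "dz": 0, "wx": 0, "wy": 0, "wz": 0},
    {"dx": 0, "dy": 0, "dz": 0.25, "wx": 0, "wy": 0, "wz": 0},
    {"dx": 0, "dy": 0, "dz": 0.25, "wx": 0, "wy": 0, "wz": 0},
    {"dx": 0, "dy": 0, "dz": 0.25, "wx": 0, "wy": 0, "wz": 0},
    {"dx": 0, "dy": 0, "dz": 0.25, "wx": 0, "wy": 0, "wz": 0},
    {"dx": 0, "dy": -0.3, "dz": 0, "wx": 0, "wy": 0, "wz": 0},
    {"dx": 0, "dy": -0.3, "dz": 0, "wx": 0, "wy": 0, "wz": 0},
    {"dx": 0, "dy": -0.3, "dz": 0, "wx": 0, "wy": 0, "wz": 0},
    {"dx": 0, "dy": -0.3, "dz": 0, "wx": 0, "wy": 0, "wz": 0}
  ]
}}

```text
clock: 12.35
position: [0.4736, -0.2561, 0.2038]
tool_rot: [-90.0, -0.1, -66.5]
wrist_force: [1.1, 0.4, -0.8]
opening: 0.007
```

Call:
{"method": "play_rows", "body": {
  "deltas": [
    {"dx": 0, "dy": -0.3, "dz": 0, "wx": 0, "wy": 0, "wz": 0},
    {"dx": 0, "dy": -0.3, "dz": 0, "wx": 0, "wy": 0, "wz": 0},
    {"dx": 0, "dy": 0, "dz": 0, "wx": 0, "wy": 0, "wz": 0},
    {"dx": 0, "dy": 0, "dz": 0, "wx": 0, "wy": 0, "wz": 0}
  ]
}}

```text
clock: 12.75
position: [0.4734, -0.3272, 0.2032]
tool_rot: [-90.0, 0.0, -66.6]
wrist_force: [0.4, 0.1, -0.0]
opening: 0.006
```

```bash
python3 - <<'E'
from rig import *; from h import *
goal(read_state(),-.047,.023,.099)
f=grab_frame("top");sc=grab_frame("scene");a=pickle.load(open("top0.pkl","rb"));a2=pickle.load(open("scene0.pkl","rb"))
for F in(f,):
  g=cv2.cvtColor(F["frame"],cv2.COLOR_BGR2GRAY)
  u,v=proj(F,toworld(-.047,.023,.099));n,l,st,c=cv2.connectedComponentsWithStats((g<45).astype(np.uint8));i=l[int(v),int(u)]
  print("pred",u,v,"blob",st[i],c[i],torack(ray(F,*c[i],.099)))
g=cv2.cvtColor(sc["frame"],cv2.COLOR_BGR2GRAY);u,v=proj(sc,toworld(-.047,.023,.099));n,l,st,c=cv2.connectedComponentsWithStats((g<50).astype(np.uint8));i=l[int(v),int(u)]
print("scene pred",u,v,"blob",st[i],c[i],torack(ray(sc,*c[i],.099)))
z=lambda F:cv2.resize(F["frame"][170:310,230:440],(400,267))
y=lambda F:cv2.resize(F["frame"][140:250,110:310],(400,220))
cv2.imwrite("pics/fin.png",cv2.convertScaleAbs(np.vstack([np.hstack([z(a),z(f)]),np.hstack([y(a2),y(sc)])]),alpha=1.4))
E
```

```text
rack now [-0.1909 -0.1767  0.2032] shares to goal [ 0.44   2.003 -0.868] mm [  52.8  240.4 -104.2] rot [-8.999e+01  3.000e-02 -6.660e+01] F [ 0.44  0.08 -0.04] open 0.006 t 12.75
pred 333.9508211223949 251.2504056028435 blob [327 244  16  15 188] [334.57978723 251.02659574] [-0.04706354  0.02163322  0.099     ]
scene pred 222.10148647753462 166.75998851541107 blob [216 157  13  21 228] [221.92105263 167.08333333] [-0.04576139  0.02253488  0.099     ]
```

View pics/fin.png

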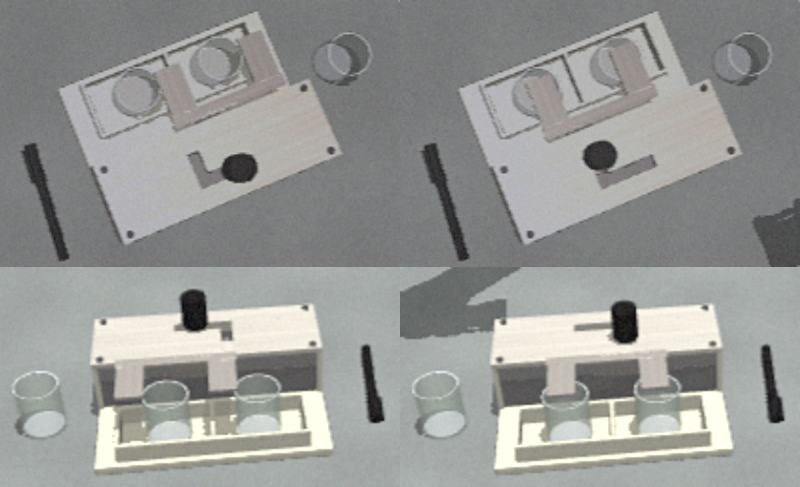

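The knob is at the end of the short leg: top camera (-47.1, 21.6) mm and scene camera (-45.8, 22.5) mm, against (-47, 23). The tabs are over both beakers, and the beakers and marker look unmoved. The hand is clear.

```bash
python3 -c "
from rig import *
print(sign_off())"
```

```text
the job is handed in; nothing more can be done
None
```

The rack is locked, and I handed the job in at about 12.8 s. With the fingers shut, I pushed the knob along the long leg to the corner. I then went round to the near side and pushed it along the short leg to its rigid stop, without gripping it.

**Last checks**
- **Knob position:** it measures (-47.1, 21.6) mm from the top camera and (-45.8, 22.5) mm from the scene camera. The target is (-47, 23), so both are within calibration error.
- **Force:** it was about 2 N when read during the pushes. At the end stop the sideways push was about 11 N and the knob did not move, well under 30 N.
- **Surroundings:** both tabs are over the beakers. Comparing pictures by eye, the beakers and marker look unmoved. The hand is clear and the wrist force is near zero.

**What disagreed**
- **Knob start:** it stood about 20 mm along the long leg, not at its start.
- **Fingertips:** their visible ends appeared about 18 mm behind the stated TCP, so I ran at a height that was safe either way.
- **Wrist camera:** it read the rack about 4 mm off in x compared with the top camera. I used the top and scene cameras for positions.

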